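One-turn plate feeder

TASK

Two hand-cranked dish feeders stand on the bench. Feed the petri dish with the yellow-green medium onto the white viewing stage of its feeder by turning that feeder's handwheel clockwise, as its arrow shows, through exactly one full revolution, which is one feed stroke: the red handle ends at the red home mark again. Then let go, and leave the other feeder and its orange-brown dish alone.

Things in the scene. Friction and masses are not known exactly. Their poses are not given: they have to be found in the camera images.
- green_handle (a point): Centre of the red upright handle on the handwheel of the green dish's feeder: a round knob 24 mm across, 92 to 137 mm above the table (this point at 114 mm), 45 mm from the wheel's axis. It spins freely about its own upright axis, so it can be held with a fixed hand direction all the way round. It starts at the red home mark, on the robot's side (-x) of the axis, give or take the feeder's yaw.
- green_axis (a point): Fixed point on the upright axis of that handwheel, 90 mm above the table, at the wheel's upper face (wheel: dark steel disc 124 mm across). Its x axis is the feeding direction, roughly away from the robot, z up. The feeder is a white gearbox 190 x 110 mm, 70 mm high, on a grey base plate 214 x 212 mm fixed to the table; the dish lane lies on its -y side.
- green_wheel (a joint): Angle of that handwheel in rad: 0 at the start, growing clockwise seen from above (yellow arrow); 6.283 is one full revolution. Stopped backward at -0.1; forward it can be turned too far. It takes about 1.5 N at the handle and stays where it is left. It drives the black pusher bar forward evenly, 60 mm a turn.
- green_plate (a point): Centre, half-way up, of the petri dish with yellow-green medium (88 mm across, 14 mm high, loose, 18 g), lying in its feeder's lane on a floor 10 mm above the table. The lane's centre line is 102 mm to the -y side of the wheel's axis; the dish starts 37 to 45 mm behind the axis (-x) and one turn leaves it about 12 mm ahead of it (+x), on the white stage.
- tan_wheel (a joint): Angle in rad of the handwheel of the other feeder, of the same make and size, which carries the orange-brown dish; 0 at the start. To be left alone.
- tan_plate (a point): Centre, half-way up, of the orange-brown petri dish (88 mm across, 14 mm high, loose) in the other feeder's lane. To be left alone.

How it is judged (in metres and radians):
On the way:
1. the handwheel is half-way round, the green dish under way (value of joint green_wheel between 2.8 and 5 rad), for 0.1 s.
At the end, for the whole second after the job is handed in: The green dish's handwheel is at rest one revolution on, within 0.3 rad of the home mark; the green dish lies flat in its lane on the white stage: centre within 18 mm, along the feeder, of 12 mm ahead (+x) of the wheel axis, and within 15 mm of the lane's centre line (value of joint green_wheel between 5.98 and 6.58 rad and velocity of joint green_wheel between -0.1 and 0.1 rad/s and x of green_plate in the frame of green_axis between -0.006 and 0.03 m and y of green_plate in the frame of green_axis between -0.117 and -0.087 m and angle between green_plate's own z axis and vertical below 0.17 rad); the robot touches nothing.
It fails at once if the handwheel is turned well past one revolution (value of joint green_wheel above 6.85 rad).
It fails at once if the other feeder's handwheel is turned (value of joint tan_wheel above 0.3 rad).
It fails at once if the brown dish is moved by more than 20 mm (distance of tan_plate from where it was at the start of the episode above 0.02 m).
It also fails if it takes over 48 s, if anything falls off the work surface, if the arm or the gripper's body presses on something with over 40 N, if the wrist force passes 120 N, or if a joint passes its speed limit or range.

ROBOT

A 6-joint arm with a two-finger parallel gripper is mounted at the origin on a cart in front of the work surface, level with it; the furniture and walls round the work are solid. World frame = base frame: x ahead of the robot, y to its left, z up, the work surface at z = 0. Lengths are in m, angles in degrees, forces in N, time in s.
With the tool pointing down it reaches from about 0.325 to 0.85 m from the base axis. Payload 15.5 kg.
Tool frame: the origin (TCP) lies midway between the tips of the shut fingers; the grasp point (between the pads) lies 19 mm behind it; z points along the fingers, y is the line along which they close (so a half turn about z gives the same grasp; the last joint's range is limited). The gripper opens to 91 mm and grips with 3 to 60 N. Pads are 32 mm wide; open, the fingers measure 118 mm over their backs; the gripper's body (76 mm by 178 mm) begins 60 mm behind the grasp point.
Start: joints at [-5.472, 28.281, 77.091, -0, 74.628, -5.472], TCP at [0.625, 0, 0.214] pointing down, gripper open.
Joint ranges: [-166.48, 166.48], [-47.26, 123.95], [12.59, 153.08], [-70.14, 250.14], [6.76, 159.57], [-176.63, 176.63]. Speed limits (degrees/s): [108.29, 108.29, 147.25, 172.46, 172.46, 172.46].

INTERFACE

Orientations are given as a 3x3 rotation matrix whose columns are the frame's x, y, z axes.
In Python, from station import sensors, get_image, ticket gives the robot as it stands.
- The arm moves only by the shell command python3 -m jog 'ROWS'. ROWS is JSON, a list of rows, each a list of 7 numbers: the shift along the tool's x, y, z in mm, then the turn, a rotation vector about the tool's x, y, z in rad, then the opening, from 0 (shut) to 1 (fully open). A call has 1 to 20 rows; each row shifts and turns the commanded pose from where the row before left it, along the tool's axes as they then stand; what a row does not reach is not made up. A row lasts 1/12 s, in which the tool goes at most 41.7 mm and 7.16 degrees, less where a joint would pass 70% of its speed; a pose out of reach is approached as far as the arm can. A call with a gripper value outside its range is refused whole. The fingers move at their own pace and stop on an object; the grip force is fixed at half the most. Time passes only in rows, so rows that do not move let the fingers close. It gives the time, the measured TCP pose, the force, the opening and the grip force at its end, in the units of the state.
- sensors.get_state(): the state, without advancing time (a new reading comes with each control period).
- get_image(name): name is "scene" or "side" or "wrist"; returns a dict with "color" (480x640x3 uint8, red, green, blue), "mtx" (3x3 intrinsics, pixels), "origin" and "attitude" of the camera in the world. Camera axes: x right, y down, z forward; pixel columns grow to the right and rows downward; lengths in m; the calibration is good to about 2 mm. A picture is of the moment at which its call begins. There is no depth.
- ticket.sign_off(): hands the job in; it is judged then, once.
The state is a dict: "t": time; "joints": joint angles; "qd": joint speeds; "effort": joint torques, N m; "position": TCP position; "tcp_rot": TCP orientation; "contact_force": force on the tool from outside, world axes, zero at the start; "moment": the same for the moment, N m; "opening": finger opening in m; "grasp_force": force on a finger pad.
Only numpy, scipy, OpenCV 4.12 (cv2) and the standard library are available. Lean on these libraries where they do the work, as an engineer would, in place of code of your own. Each camera call takes 0.05 s, during which the arm holds its last target. There are 200 camera calls.

## Working session

There is one attempt and no reset: what is moved stays moved. The work goes in short steps, Python scripts to look and compute and a shell command to move; the robot and the scene stay as the last step left them, time stands still between calls to the robot, and variables do not carry over. Pictures are saved under pics/ and viewed, at most 10 in all, crops included, and the job is handed in when it is done.

```bash
mkdir -p pics; cat > h.py <<'E'
import numpy as np, cv2
from station import sensors, get_image, ticket
def ray(im,u,v,z):
    K=np.array(im["mtx"]);R=np.array(im["attitude"]);o=np.array(im["origin"])
    d=R@np.linalg.solve(K,[u,v,1.]); return o+d*(z-o[2])/d[2]
def blobs(im,lo,hi,amin=60):
    hsv=cv2.cvtColor(im["color"],cv2.COLOR_RGB2HSV)
    m=cv2.inRange(hsv,np.array(lo),np.array(hi))
    n,l,s,c=cv2.connectedComponentsWithStats(m)
    return [(s[i].tolist(),c[i].round(1).tolist()) for i in range(1,n) if s[i,4]>=amin]
E
python3 - <<'E'
from h import *
s=sensors.get_state();print(s["t"],s["tcp_rot"])
for n in("scene","wrist"):
    im=get_image(n);cv2.imwrite(f"pics/{n}0.png",im["color"][:,:,::-1]);print(n,np.round(im["origin"],3),np.round(im["attitude"],2).tolist())
    for nm,lo,hi in(("red",(0,150,80),(6,255,255)),("red2",(174,150,80),(180,255,255)),("yg",(25,80,80),(45,255,255)),("or",(8,80,80),(20,255,255))):print(nm,blobs(im,lo,hi))
E
```

```text
0.0 [[-2.23263624e-05  9.99999245e-01 -1.22854845e-03]
 [ 9.99999994e-01  2.24632103e-05  1.11376275e-04]
 [ 1.11403788e-04 -1.22854595e-03 -9.99999239e-01]]
scene [ 0.035 -0.537  0.572] [[0.76, -0.36, 0.55], [-0.65, -0.4, 0.64], [-0.01, -0.84, -0.54]]
red [([218, 177, 14, 25, 273], [224.5, 188.7]), ([377, 254, 19, 34, 470], [386.0, 269.5])]
red2 []
yg [([226, 246, 44, 26, 873], [247.4, 258.2]), ([508, 360, 132, 120, 8758], [590.1, 432.2])]
or [([238, 0, 33, 22, 189], [254.0, 9.7]), ([469, 0, 35, 36, 348], [484.0, 17.5]), ([449, 8, 15, 20, 90], [455.4, 17.6]), ([198, 10, 20, 16, 92], [208.7, 16.2]), ([503, 12, 29, 29, 290], [515.7, 26.3]), ([454, 22, 18, 11, 71], [462.6, 27.2]), ([26, 28, 61, 46, 864], [56.6, 45.1]), ([616, 30, 18, 18, 96], [624.8, 40.0]), ([94, 40, 53, 29, 384], [117.2, 56.3]), ([161, 42, 12, 14, 69], [166.3, 48.6]), ([185, 45, 18, 16, 101], [194.0, 53.1]), ([169, 56, 22, 15, 94], [178.9, 62.6]), ([502, 78, 16, 11, 152], [509.7, 83.3]), ([179, 90, 37, 79, 900], [199.4, 132.3]), ([372, 101, 24, 11, 81], [383.3, 106.0]), ([162, 140, 20, 25, 193], [171.4, 152.2]), ([0,
[... 371 characters left out ...]
 ([19, 225, 36, 58, 458], [38.1, 253.6]), ([50, 264, 46, 41, 493], [69.0, 284.5]), ([404, 336, 59, 43, 1973], [432.7, 357.5])]
wrist [0.624 0.069 0.384] [[1.0, 0.0, -0.0], [0.0, -0.97, -0.25], [-0.0, 0.25, -0.97]]
red [([186, 349, 27, 38, 458], [200.9, 370.3])]
red2 []
yg [([83, 0, 96, 60, 4598], [132.1, 25.1]), ([282, 337, 16, 49, 135], [292.3, 360.5])]
or [([546, 78, 37, 42, 681], [561.3, 97.9]), ([461, 117, 34, 39, 569], [473.0, 134.9]), ([494, 173, 37, 37, 547], [507.1, 188.6]), ([74, 282, 41, 43, 388], [91.9, 298.7]), ([523, 282, 41, 53, 530], [545.9, 301.5]), ([75, 319, 35, 33, 250], [90.7, 338.6]), ([527, 328, 34, 24, 210], [543.6, 340.1]), ([298, 363, 342, 24, 4524], [466.8, 376.8])]
```

View pics/scene0.png

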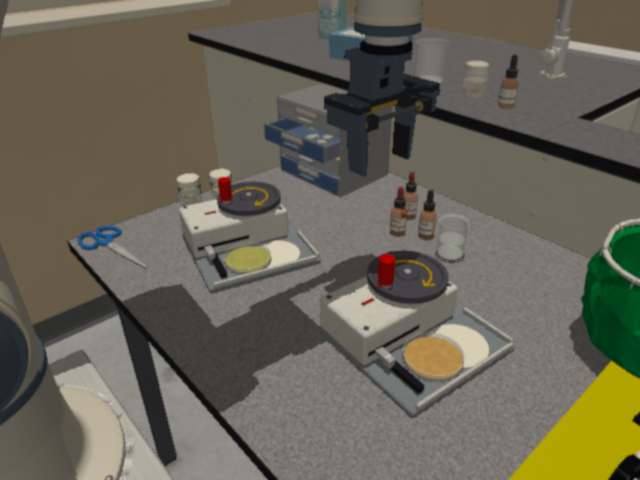

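View pics/wrist0.png

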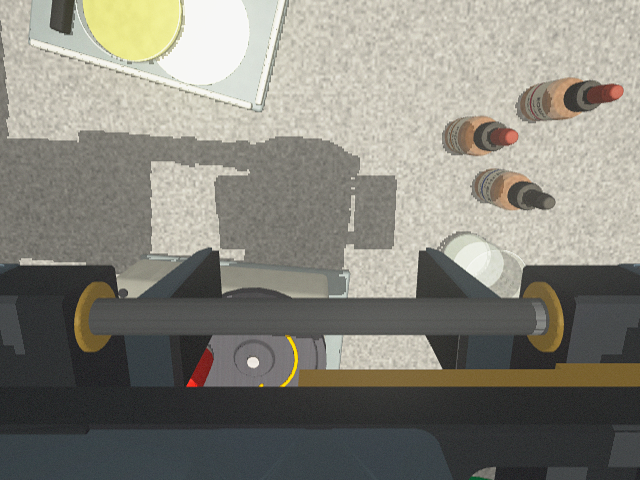

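The scene view shows the green feeder at the left: its handle is at (224,189), the hub near (249,194) and the dish at (247,258). The tan feeder is in the middle. The wrist view shows the green lane's edge running from (30,42) to (262,108), so that feeder has a negative yaw.

```bash
python3 - <<'E'
from h import *
im=get_image("scene")
h=ray(im,224.5,189,.114);a=ray(im,249,195,.09);d=ray(im,247.4,258.2,.02)
print("handle",h,"axis",a,np.linalg.norm((h-a)[:2]),"dish",d)
print("tan handle",ray(im,386,269.5,.114))
w=get_image("wrist");p=ray(w,30,42,.01);q=ray(w,262,108,.01);print(p,q,np.degrees(np.arctan2(*(q-p)[1::-1])))
s=get_image("side");cv2.imwrite("pics/side0.png",s["color"][:,:,::-1]);print(blobs(s,(0,150,80),(6,255,255)),blobs(s,(25,80,80),(45,255,255)))
for c,*_ in []:pass
for st,c in blobs(s,(0,150,80),(6,255,255)):print(c,ray(s,*c,.114))
E
```

```text
handle [0.48786049 0.26803789 0.114     ] axis [0.533176   0.25581113 0.09      ] 0.046936007307540245 dish [0.46027797 0.1653151  0.02      ]
tan handle [ 0.52326625 -0.11526776  0.114     ]
[0.36964544 0.14467896 0.01      ] [0.57201728 0.08916252 0.01      ] -15.34049404954728
[([306, 161, 12, 23, 225], [312.1, 171.7]), ([454, 236, 6, 13, 60], [456.4, 241.8]), ([309, 286, 18, 31, 438], [318.4, 300.9])] [([279, 226, 40, 25, 747], [298.5, 237.5])]
[312.1, 171.7] [0.48981189 0.27266158 0.114     ]
[456.4, 241.8] [0.75166975 0.03671474 0.114     ]
[318.4, 300.9] [ 0.52376363 -0.1137332   0.114     ]
```

Handle is about (0.489, 0.270) from two views that agree, and the axis is about (0.532, 0.258), 45 mm apart with a yaw near -15°. I'll move closer for a wrist check.

```bash
python3 -m jog '[[25,-15,0,0,0,0,1],[25,-15,0,0,0,0,1],[25,-15,0,0,0,0,1],[25,-15,0,0,0,0,1],[25,-15,0,0,0,0,1],[25,-15,0,0,0,0,1],[25,-15,0,0,0,0,1],[25,-15,0,0,0,0,1],[0,0,0,0,0,0,1],[0,0,0,0,0,0,1],[0,0,0,0,0,0,1]]'
python3 - <<'E'
from h import *
w=get_image("wrist");cv2.imwrite("pics/wrist1.png",w["color"][:,:,::-1]);print(np.round(w["origin"],3))
for st,c in blobs(w,(0,150,80),(6,255,255)):print(st,c,ray(w,*c,.137))
E
```

```text
t: 1.17
position: [0.5053, 0.1999, 0.214]
tcp_rot: [[-0.0, 1.0, 0.0], [1.0, 0.0, -0.0], [-0.0, 0.0, -1.0]]
contact_force: [0.2, 0.9, 0.3]
opening: 0.0911
grasp_force: 0.0
[0.504 0.269 0.384]
[276, 111, 38, 38, 917] [296.5, 128.3] [0.49089389 0.27026135 0.137     ]
[243, 112, 29, 14, 179] [257.5, 118.3] [0.46721396 0.27613822 0.137     ]
```

View pics/wrist1.png

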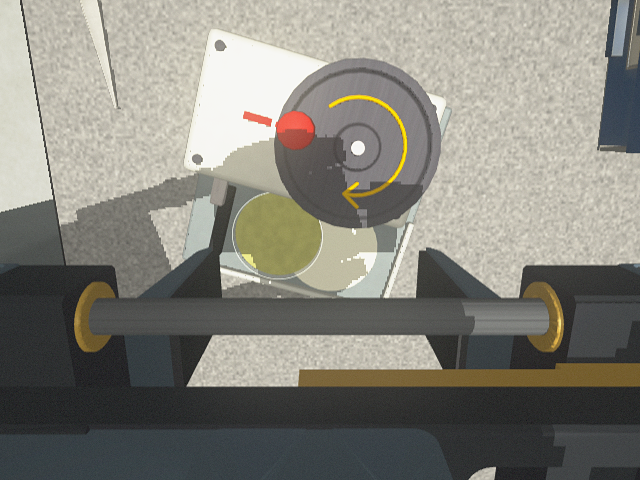

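The wrist view shows the handle top at (295,130), the hub at (358,148) and the home mark at (257,118). All three fit the earlier estimate. I'll go over the handle, descend to TCP z of 0.106 and grip.

```bash
python3 - <<'E'
from h import *
w=get_image("wrist");a=ray(w,358,148,.09);h=ray(w,295,130,.137);print(a,h,np.linalg.norm((a-h)[:2]),np.degrees(np.arctan2((a-h)[1],(a-h)[0])))
E
python3 -m jog '[[24,-5,0,0,0,0,1],[23,-5,0,0,0,0,1],[23,-5,0,0,0,0,1],[0,0,20,0,0,0,1],[0,0,20,0,0,0,1],[0,0,20,0,0,0,1],[0,0,20,0,0,0,1],[0,0,15,0,0,0,1],[0,0,13,0,0,0,1],[0,0,0,0,0,0,1],[0,0,0,0,0,0,1]]'
```

```text
[0.53383151 0.25609906 0.09      ] [0.4902374  0.26889945 0.137     ] 0.04543453087950515 -16.363635734791874
t: 2.18
position: [0.4902, 0.2693, 0.1056]
tcp_rot: [[0.001, 1.0, -0.001], [1.0, -0.001, -0.001], [-0.001, -0.001, -1.0]]
contact_force: [-0.2, 1.4, 0.3]
opening: 0.0915
grasp_force: 0.0
```

```bash
python3 -m jog '[[0,0,0,0,0,0,0.5],[0,0,0,0,0,0,0.2],[0,0,0,0,0,0,0.2],[0,0,0,0,0,0,0.2],[0,0,0,0,0,0,0.2],[0,0,0,0,0,0,0.2],[0,0,0,0,0,0,0.2],[0,0,0,0,0,0,0.2],[0,0,0,0,0,0,0.2],[0,0,0,0,0,0,0.2],[0,0,0,0,0,0,0.2],[0,0,0,0,0,0,0.2]]'
python3 - <<'E'
import numpy as np
# increments, tool x=world y, tool y=world x; start phi0 = 180-16 (direction axis->handle)
r=45;phi=np.radians(163.9-np.arange(0,361,9));p=np.c_[r*np.sin(phi),r*np.cos(phi)]
print(np.diff(p,axis=0).round(1).tolist())
E
```

```text
t: 3.18
position: [0.4903, 0.27, 0.106]
tcp_rot: [[-0.0, 1.0, 0.001], [1.0, 0.0, 0.0], [0.0, 0.001, -1.0]]
contact_force: [2.6, -1.0, -1.3]
opening: 0.0234
grasp_force: 30.0
[[6.6, 2.5], [6.1, 3.5], [5.5, 4.4], [4.8, 5.2], [3.9, 5.9], [2.9, 6.4], [1.9, 6.8], [0.8, 7.0], [-0.3, 7.1], [-1.4, 6.9], [-2.5, 6.6], [-3.5, 6.1], [-4.4, 5.5], [-5.2, 4.8], [-5.9, 3.9], [-6.4, 2.9], [-6.8, 1.9], [-7.0, 0.8], [-7.1, -0.3], [-6.9, -1.4], [-6.6, -2.5], [-6.1, -3.5], [-5.5, -4.4], [-4.8, -5.2], [-3.9, -5.9], [-2.9, -6.4], [-1.9, -6.8], [-0.8, -7.0], [0.3, -7.1], [1.4, -6.9], [2.5, -6.6], [3.5, -6.1], [4.4, -5.5], [5.2, -4.8], [5.9, -3.9], [6.4, -2.9], [6.8, -1.9], [7.0, -0.8], [7.1, 0.3], [6.9, 1.4]]
```

The opening is 23.4 mm, so the knob is held. I'll turn the first quarter and watch the force.

```bash
python3 -m jog '[[6.6,2.5,0,0,0,0,0.2],[6.1,3.5,0,0,0,0,0.2],[5.5,4.4,0,0,0,0,0.2],[4.8,5.2,0,0,0,0,0.2],[3.9,5.9,0,0,0,0,0.2]]'; python3 -m jog '[[2.9,6.4,0,0,0,0,0.2],[1.9,6.8,0,0,0,0,0.2],[0.8,7.0,0,0,0,0,0.2],[-0.3,7.1,0,0,0,0,0.2],[-1.4,6.9,0,0,0,0,0.2],[0,0,0,0,0,0,0.2],[0,0,0,0,0,0,0.2]]'
```

```text
t: 3.6
position: [0.5119, 0.2974, 0.1059]
tcp_rot: [[-0.0, 1.0, -0.0], [1.0, 0.0, -0.0], [-0.0, -0.0, -1.0]]
contact_force: [1.3, -8.3, 1.9]
opening: 0.0233
grasp_force: 30.0
t: 4.18
position: [0.5463, 0.3011, 0.1059]
tcp_rot: [[0.0, 1.0, 0.001], [1.0, -0.0, 0.001], [0.001, 0.001, -1.0]]
contact_force: [0.5, -1.4, 1.3]
opening: 0.0232
grasp_force: 30.0
```

Forces are low, so I'll go on to half a turn and then three quarters.

```bash
python3 -m jog '[[-2.5,6.6,0,0,0,0,0.2],[-3.5,6.1,0,0,0,0,0.2],[-4.4,5.5,0,0,0,0,0.2],[-5.2,4.8,0,0,0,0,0.2],[-5.9,3.9,0,0,0,0,0.2],[-6.4,2.9,0,0,0,0,0.2],[-6.8,1.9,0,0,0,0,0.2],[-7.0,0.8,0,0,0,0,0.2],[-7.1,-0.3,0,0,0,0,0.2],[-6.9,-1.4,0,0,0,0,0.2],[0,0,0,0,0,0,0.2],[0,0,0,0,0,0,0.2]]'; python3 -m jog '[[-6.6,-2.5,0,0,0,0,0.2],[-6.1,-3.5,0,0,0,0,0.2],[-5.5,-4.4,0,0,0,0,0.2],[-4.8,-5.2,0,0,0,0,0.2],[-3.9,-5.9,0,0,0,0,0.2],[-2.9,-6.4,0,0,0,0,0.2],[-1.9,-6.8,0,0,0,0,0.2],[-0.8,-7.0,0,0,0,0,0.2],[0.3,-7.1,0,0,0,0,0.2],[1.4,-6.9,0,0,0,0,0.2],[0,0,0,0,0,0,0.2],[0,0,0,0,0,0,0.2]]'
```

```text
t: 5.18
position: [0.5765, 0.2443, 0.106]
tcp_rot: [[0.001, 1.0, 0.0], [1.0, -0.001, -0.001], [-0.001, 0.0, -1.0]]
contact_force: [3.0, -2.4, -0.5]
opening: 0.0233
grasp_force: 30.0
t: 6.18
position: [0.5197, 0.2149, 0.1059]
tcp_rot: [[-0.0, 1.0, -0.001], [1.0, 0.0, 0.001], [0.001, -0.001, -1.0]]
contact_force: [0.2, 5.6, -0.8]
opening: 0.0236
grasp_force: 30.0
```

```bash
python3 - <<'E'
from h import *
im=get_image("scene");cv2.imwrite("pics/scene2.png",im["color"][130:310,150:340,::-1].repeat(3,0).repeat(3,1))
E
```

```text
(no output)
```

View pics/scene2.png

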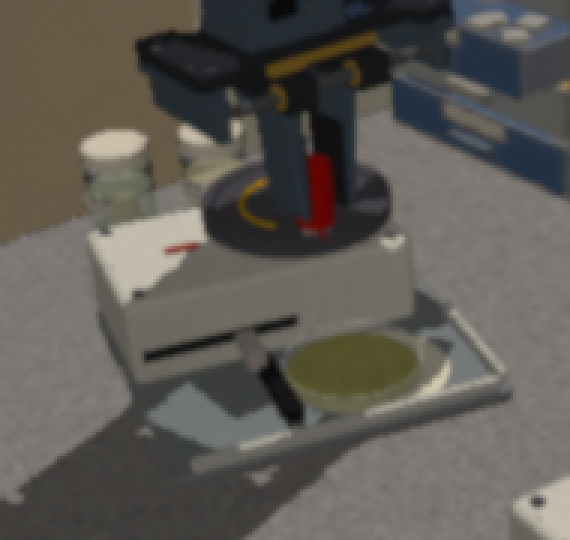

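The picture shows the handle still held at about three quarters of a turn, at crop pixel (320,190), and the dish riding onto the stage. Now the last quarter.

```bash
python3 -m jog '[[2.5,-6.6,0,0,0,0,0.2],[3.5,-6.1,0,0,0,0,0.2],[4.4,-5.5,0,0,0,0,0.2],[5.2,-4.8,0,0,0,0,0.2],[5.9,-3.9,0,0,0,0,0.2],[6.4,-2.9,0,0,0,0,0.2],[6.8,-1.9,0,0,0,0,0.2],[7.0,-0.8,0,0,0,0,0.2],[7.1,0.3,0,0,0,0,0.2],[6.9,1.4,0,0,0,0,0.2],[0,0,0,0,0,0,0.2],[0,0,0,0,0,0,0.2],[0,0,0,0,0,0,0.2]]'
```

```text
t: 7.32
position: [0.4902, 0.27, 0.106]
tcp_rot: [[-0.0, 1.0, 0.002], [1.0, 0.0, -0.0], [-0.0, 0.002, -1.0]]
contact_force: [7.9, -1.1, -3.9]
opening: 0.0233
grasp_force: 30.0
```

Back at the start position. I'll release, rise, and step to the -y side for a wrist check.

```bash
python3 -m jog '[[0,0,0,0,0,0,0.5],[0,0,0,0,0,0,1],[0,0,0,0,0,0,1],[0,0,0,0,0,0,1],[0,0,0,0,0,0,1],[0,0,0,0,0,0,1],[0,0,0,0,0,0,1],[0,0,-20,0,0,0,1],[0,0,-20,0,0,0,1],[0,0,-20,0,0,0,1],[0,0,-20,0,0,0,1],[0,0,-20,0,0,0,1],[0,0,-8,0,0,0,1],[-23,5,0,0,0,0,1],[-23,5,0,0,0,0,1],[-24,5,0,0,0,0,1],[0,0,0,0,0,0,1],[0,0,0,0,0,0,1],[0,0,0,0,0,0,1]]'
python3 - <<'E'
from h import *
w=get_image("wrist");cv2.imwrite("pics/wrist3.png",w["color"][:,:,::-1])
for st,c in blobs(w,(0,150,80),(6,255,255)):print(st,c,ray(w,*c,.137))
a=np.array([.5338,.2565]);t=np.radians(-16);R=np.array([[np.cos(t),-np.sin(t)],[np.sin(t),np.cos(t)]])
for n in("wrist","scene"):
    im=get_image(n)
    for st,c in blobs(im,(22,60,40),(48,255,255),400):
        p=ray(im,*c,.02);print(n,st,c,p,R.T@(p[:2]-a))
E
```

```text
t: 8.9
position: [0.5048, 0.2002, 0.2135]
tcp_rot: [[0.0, 1.0, -0.001], [1.0, -0.0, 0.0], [0.0, -0.001, -1.0]]
contact_force: [0.0, 0.5, -0.8]
opening: 0.0911
grasp_force: 0.0
[276, 111, 39, 39, 895] [297.0, 128.6] [0.49085101 0.27041478 0.137     ]
[244, 112, 28, 14, 169] [258.4, 118.7] [0.46744366 0.27625073 0.137     ]
wrist [329, 96, 79, 113, 852] [374.8, 150.0] [0.55536919 0.25242983 0.02      ] [0.02185553 0.00203278]
wrist [290, 213, 85, 74, 4523] [330.6, 251.8] [0.51574681 0.15499968 0.02      ] [ 0.01062344 -0.1025445 ]
scene [252, 239, 45, 25, 869] [274.2, 251.1] [0.5111934  0.15123682 0.02      ] [ 0.0072836  -0.10741669]
scene [508, 360, 132, 120, 8893] [590.0, 432.1] [ 0.55854235 -0.42850837  0.02      ] [ 0.21259777 -0.65165239]
```

View pics/wrist3.png

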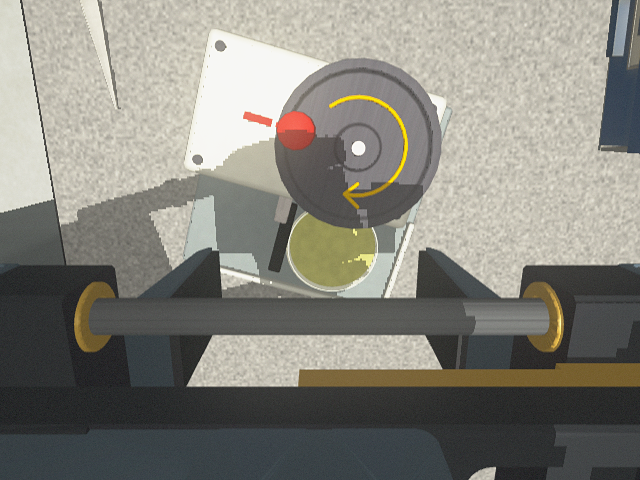

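The handle is back at the home mark at (296,130). The dish is on the stage at (332,249), about 11 mm ahead of the axis and -0.102 m off it, and the gripper is clear.

```bash
python3 -c "from station import ticket;print(ticket.sign_off())"
```

```text
the job is handed in; nothing more can be done
None
```

I turned the green dish's handwheel one full revolution clockwise and let go: the handle is back at the home mark, the dish is on the white stage about 11 mm ahead of the axis, the arm never went near the other feeder, and the job was handed in at about 9 s with no verdict returned.

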